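Snap a pipe clip shut with spring pliers

ROBOT

A 6-joint arm with a two-finger parallel gripper is mounted at the origin on a cart in front of the work surface, level with it; the furniture and walls round the work are solid. World frame = base frame: x ahead of the robot, y to its left, z up, the work surface at z = 0. Lengths are in m, angles in rad, forces in N, time in s.
With the tool pointing down it reaches from about 0.275 to 0.825 m from the base axis. Payload 5.2 kg.
Tool frame: the origin (TCP) lies at the very end of the fingers, on their centre line; the grasp point (between the pads) lies 19 mm behind it; z points along the fingers, y is the line along which they close (so a half turn about z gives the same grasp; the last joint's range is limited). The gripper opens to 93 mm and grips with 3 to 60 N. Pads are 15 mm wide; open, the fingers measure 128 mm over their backs; the gripper's body (75 mm by 188 mm) begins 65 mm behind the grasp point.
Start: joints at [1.046, 0.259, 1.535, -0, 1.348, -0.203], TCP at [0.174, 0.522, 0.188] pointing down, gripper open.
Joint ranges: [-3.14, 3.14], [-0.91, 2.08], [0.19, 2.58], [-1.22, 4.36], [0.22, 2.71], [-3.12, 3.12]. Speed limits (rad/s): [2.57, 2.57, 3.14, 3.14, 3.14, 3.14].

INTERFACE

Orientations are given as a unit quaternion [w, x, y, z].
In Python, from plant import telemetry, capture, camera_model, env gives the robot as it stands.
- The arm moves only by the tool apply_moves, never from a script. Its argument "increments" is a list that holds one entry, the list of rows, each a list of 7 numbers: the shift along the world's x, y, z in cm, then the turn, a rotation vector about the world's x, y, z in degrees, then the opening, from -1 (shut) to 1 (fully open), so that 0 is half open. A call has 1 to 10 rows; each row is the pose to reach, as a shift and turn from the pose commanded when the call began; what a row does not reach only later rows make up. A row lasts 1/10 s, in which the tool goes at most 50 mm and 8.59 degrees, less where a joint would pass 70% of its speed; a pose out of reach is approached as far as the arm can. A call with a gripper value outside its range is refused whole. The fingers move at their own pace and stop on an object; "newtons" is the grip in N (left out, the last holds). Time passes only in rows, so rows that repeat a pose let the fingers close. It gives the time, the measured TCP pose, the force, the opening and the grip force at its end, in the units of the state.
- telemetry.read_state(): the state, without advancing time (a new reading comes with each control period).
- capture(name): name is "side" or "top"; returns (picture, depth): 384x512x3 uint8, red, green, blue; 384x512 float32, m along the optical axis (not along the pixel's ray), 0 where there is no reading.
- camera_model(name): a dict with "mtx" (3x3 intrinsics, pixels), "k1" (the pictures are not rectified: a ray, as slopes to the right and down, at radius r is drawn at 1 + k1 r^2 times it, then the intrinsics apply), "origin" and "rotation" of the camera in the world. Camera axes: x right, y up, looking along -z (the intrinsics and any distortion apply to the point x, -y, -z); pixel columns grow to the right and rows downward; lengths in m; the calibration is good to about 2 mm. A picture is of the moment at which its call begins. camera_model takes no time and is no camera call.
- env.sign_off(): hands the job in; it is judged then, once.
The state is a dict: "t": time; "joint_positions": joint angles; "dq": joint speeds; "joint_efforts": joint torques, N m; "tcp_pos": TCP position; "ee_rot": TCP orientation; "contact_force": force on the tool from outside, world axes, zero at the start; "ft_torque": the same for the moment, N m; "finger_gap": finger opening in m; "finger_force": force on a finger pad.
Only numpy, scipy, OpenCV 4.12 (cv2) and the standard library are available. Lean on these libraries where they do the work, as an engineer would, in place of code of your own. Each camera call takes 0.05 s, during which the arm holds its last target. There are 200 camera calls.

TASK

Pick up the spring-opened flat-jaw pliers by the handles, hold them level and push the jaws fully home over the two lugs of the open clip on the pipe stub, then squeeze the handles gently, only until the clip clicks shut. Open the jaws, draw the pliers off and lay them flat on the bench, with the jaws 10 cm or more clear of the pipe. Do not touch the pipe or clip with the gripper, do not crush the clip, and leave the other things where they are.

Things in the scene. Friction and masses are not known exactly. Their poses are not given: they have to be found in the camera images.
- pliers: Spring-opened flat-jaw pliers, 179 mm long, 18 mm thick, 0.13 kg, lying flat: two straight black handles (86 x 12 x 18 mm each), round steel pivot, two plain steel jaws. Origin: underside, midway between the handles at mid-length (near the centre of mass). x runs along the middle line to the jaws, z up. Pivot at x = 75 mm, jaw tips at 125, handle ends at -54.
- handles (a point): Where to grip the pliers: midway between the two handles, 9 mm above the origin. Across the handles (own y) it is 66 mm wide when open, about 23 mm squeezed shut. A spring pushes the handles apart (9 N on each here when open, 12 N when closed). To carry it, squeeze only to about 60 mm, so that the jaws stay open.
- pliers_left (a joint): How far each half of the pliers is turned in: 0 open, 0.29 rad closed; both halves turn alike; the width at the handles shrinks 150 mm per rad. Clear gap between the jaws when open: 30 mm at the throat, 38 mm at the tips. At 0.21 the jaws are parallel, 18 mm apart.
- jaw_throat (a point): On the pliers' middle line at mid-thickness (9 mm above the underside), on the front of the depth stop (a 20 mm wide, 6 mm thick plate between the jaws), 105 mm ahead of the pliers' origin. The jaws, 12 mm thick, reach 20 mm beyond it. Axes as pliers.
- pipe: Grey upright pipe stub, 48 mm diameter, 118 mm tall, with bolted flange (96 mm across), fixed to the bench. A hinged clip (16 mm tall, 57 mm across) goes round it at 70 mm height. Origin: centre of the flange's underside. Two flat lugs of the clip, 5 and 7 mm thick, 16 mm tall, stick out along own -x, from 27 to 54 mm off the axis: own -y one fixed, own +y one on the hinged half.
- lug_tips (a point): Between the ends of the two lugs: 54 mm from the pipe's axis along its own -x and 3 mm to own +y, at the lugs' mid-height (70 mm above the bench). Axes as pipe. Over both lugs it measures 20 to 26 mm here when open, 13 to 19 mm shut: the take-up of the fixed lug differs each time and is not reported. The jaws are home when the pliers' depth stop touches the lug ends.
- clip (a joint): Hinged half of the clip: 0 open, about 0.085 rad shut. A spring catch resists (10 to 20 N on each lug, 5 to 10 N more at each handle), gives at about 0.06 with a click (force drops) and holds the clip shut. The handle width at the click (about 28 to 42 mm) depends on the unknown take-up: squeeze in small steps, feel for it and stop. Crushed by over 45 N on a lug, or 30 N once shut.
- nippers: Black-handled nippers, 151 x 56 x 14 mm, short pointed jaws, no straight handles; a bystander. Origin: centre of underside.
- tape: Roll of masking tape, 97 mm across, 25 mm high; a bystander. Origin: centre of underside.
- glue: White glue bottle, 179 mm tall; a bystander. Origin: centre of underside.
- block: Hardwood packing block, 45 x 90 x 45 mm; a bystander. Origin: centre of underside.

How it is judged:
By the outcome, as a careful person would: the job done as asked, in the order asked, and still so for the second after the job is handed in, with the robot touching nothing.
It also fails if it takes over 67 s, if anything falls off the work surface, if the arm or the gripper's body presses on something with over 40 N, if the wrist force passes 120 N, or if a joint passes its speed limit or range.

## Working session

There is one attempt and no reset: what is moved stays moved. The work goes in short steps, Python scripts to look and compute and a tool call to move; the robot and the scene stay as the last step left them, time stands still between calls to the robot, and variables do not carry over. Pictures are saved under pics/ and viewed, at most 13 in all, crops included, and the job is handed in when it is done.

Besides the shell and the picture viewer there is one more tool, called after ">>>" as name(argument=value, ...), one argument or row to a line, values as JSON. apply_moves: Moves the arm, as the interface text tells. Its arguments: {"type":"object","properties":{"increments":{"type":"array"},"newtons":{"type":"number"}},"required":["increments"]}

```bash
mkdir -p pics; ls; cat > h.py <<'E'
import numpy as np, cv2
from plant import telemetry, capture, camera_model, env
def rays(name,uv):
    m=camera_model(name);K=np.array(m["mtx"],float)
    uv=np.asarray(uv,float).reshape(-1,1,2)
    p=cv2.undistortPoints(uv,K,np.array([m["k1"],0,0,0.])).reshape(-1,2)
    d=np.c_[p[:,0],-p[:,1],-np.ones(len(p))]@np.array(m["rotation"]).T
    return np.array(m["origin"],float),d
def onplane(name,uv,z):
    o,d=rays(name,uv);return o+d*((z-o[2])/d[:,2])[:,None]
def cloud(name,depth):
    h,w=depth.shape;vv,uu=np.mgrid[:h,:w]
    o,d=rays(name,np.c_[uu.ravel(),vv.ravel()])
    return (o+d*depth.reshape(-1,1)).reshape(h,w,3)
E
python3 - <<'E'
from h import *
for n in("top","side"):
    p,d=capture(n);cv2.imwrite(f"pics/{n}0.png",p[:,:,::-1]);np.savez(f"{n}0.npz",p=p,d=d)
    m=camera_model(n);print(n,m)
print(telemetry.read_state())
E
```

```text
pics
top {'mtx': array([[448.00324947,   0.        , 244.43844981],
       [  0.        , 448.00324947, 194.93034347],
       [  0.        ,   0.        ,   1.        ]]), 'k1': -0.1528915116229593, 'origin': array([0.43631357, 0.08332242, 1.47385373]), 'rotation': array([ 0.71437514,  0.02624024, -0.02707745, -0.69874632])}
side {'mtx': array([[494.45755515,   0.        , 259.64709571],
       [  0.        , 494.45755515, 196.29281622],
       [  0.        ,   0.        ,   1.        ]]), 'k1': -0.15555983720338087, 'origin': array([ 0.13292924, -1.16032109,  0.58185324]), 'rotation': array([ 0.81385216,  0.56075219, -0.08754981, -0.12464623])}
{'t': 0.1, 'joint_positions': array([ 1.04620779e+00,  2.59266642e-01,  1.53595639e+00,  3.12843897e-05,
        1.34797725e+00, -2.02801792e-01]), 'dq': array([-0.00069887, -0.00323135, -0.00366554,  0.00055515,  0.00144375,
        0.00055936]), 'joint_efforts': array([ 2.12501545e-03, -4.38208401e+01, -2.84641385e+01,  7.22369738e-02,
        3.62200686e-02, -7.77411492e-05]), 'tcp_pos': array([0.17364377, 0.52131863, 0.18710966]), 'ee_rot': array([-3.00196254e-04,  1.60203475e-01,  9.87083685e-01, -7.45810701e-04]), 'contact_force': array([-0.45195755,  0.15404651,  0.09084834]), 'ft_torque': array([0.01404277, 0.02811359, 0.01019549]), 'finger_force': 0.0, 'finger_gap': 0.09269379695230776}
```

View pics/top0.png

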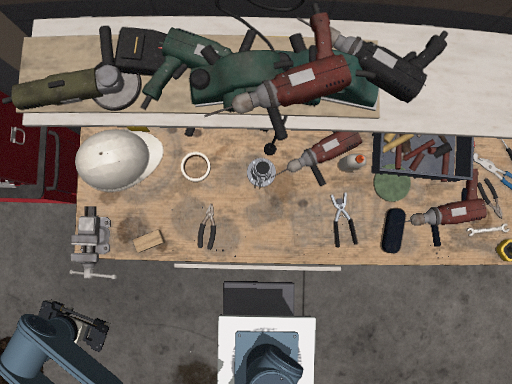

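View pics/side0.png

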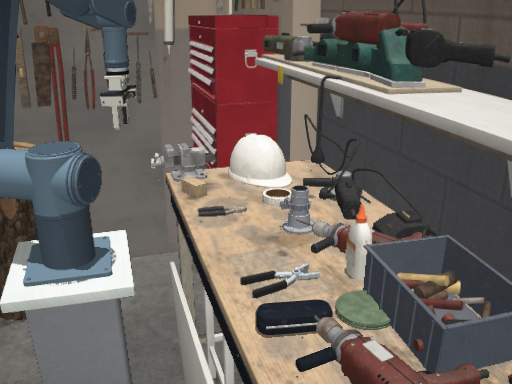

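The top view shows the pipe at about (262,172), the pliers at about (343,218) with jaws up, and the nippers at (207,225). It also shows the tape at (196,167), the block at (148,241) and the glue at (352,160). `rotation` turns out to be a quaternion. Next I measure.

```bash
sed -i 's/@np.array(m\["rotation"\]).T/@R(m["rotation"]).T/' h.py; cat >> h.py <<'E'
from scipy.spatial.transform import Rotation
def R(q): return Rotation.from_quat(np.roll(q,-1)).as_matrix()
E
python3 - <<'E'
from h import *
T=np.load("top0.npz");S=np.load("side0.npz")
p=T['p'][:,:,::-1]
a=cv2.resize(p[140:205,230:295],(400,400),interpolation=cv2.INTER_CUBIC)
b=cv2.resize(p[185:250,310:375],(400,400),interpolation=cv2.INTER_CUBIC)
s=S['p'][:,:,::-1]
c=cv2.resize(s[175:240,265:330],(400,400),interpolation=cv2.INTER_CUBIC)
cv2.imwrite("pics/crop0.png",np.vstack([np.hstack([a,b])]));cv2.imwrite("pics/crop1.png",c)
C=cloud("top",T['d'])
print("bench z",C[240:245,280:300,2].mean())
# pliers dark handles
g=p.max(2)
m=np.zeros(g.shape,np.uint8);m[185:250,310:375]=(g[185:250,310:375]<70)
n,l,st,ce=cv2.connectedComponentsWithStats(m)
for i in range(1,n):
    if st[i,4]>20:
        r=cv2.minAreaRect(np.argwhere(l==i)[:,::-1].astype(np.float32))
        print(st[i],ce[i],r,onplane("top",[r[0]],.018), onplane("top",cv2.boxPoints(r),.018)[:,:2].round(3).tolist())
# pipe top from depth
Z=C[...,2]
sub=np.zeros_like(g,bool);sub[140:205,230:295]=True
for lo,hi in((.108,.13),(.055,.09),(.004,.03)):
    q=C[sub&(Z>lo)&(Z<hi)];print(lo,len(q),q.mean(0),q.min(0),q.max(0))
# all objects
m=((Z>.008)&(Z<.25)).astype(np.uint8);m[262:]=0
n,l,st,ce=cv2.connectedComponentsWithStats(m)
for i in range(1,n):
    if st[i,4]>60: q=C[l==i];print(st[i],q.min(0).round(3),q.max(0).round(3))
E
```

```text
bench z 0.0008896658022540605
[348 219   9  25 103] [352.2815534  231.11650485] ((352.24755859375, 231.17706298828125), (24.73624610900879, 4.179967880249023), 76.75948333740234) [[ 0.43520803 -0.27262903  0.018     ]] [[0.473, -0.256], [0.476, -0.27], [0.398, -0.289], [0.394, -0.276]]
[334 221   6  26  98] [336.12244898 234.1122449 ] ((336.00494384765625, 233.54949951171875), (25.373449325561523, 3.8806450366973877), 84.2894058227539) [[ 0.42658943 -0.21876938  0.018     ]] [[0.467, -0.208], [0.468, -0.221], [0.386, -0.23], [0.385, -0.217]]
0.108 197 [0.62497537 0.03011401 0.11968141] [0.60146037 0.00649037 0.10824153] [0.64733677 0.05268033 0.12611387]
0.055 123 [0.61312863 0.01691875 0.07418811] [ 0.571793   -0.07365155  0.05536165] [0.65571694 0.06099612 0.08873802]
0.004 839 [0.61939399 0.030273   0.00747761] [ 0.51631039 -0.08074275  0.00400068] [0.73429408 0.13409621 0.02852462]
[   0   78   25  108 1756] [0.561 0.761 0.008] [0.864 0.929 0.249]
[  75  129   90   63 4080] [0.55  0.354 0.008] [0.76  0.643 0.158]
[184 128  11   9  76] [0.73  0.25  0.036] [0.758 0.283 0.063]
[ 247  131  115   56 2143] [ 0.572 -0.3    0.008] [0.762 0.076 0.126]
[ 371  132  141  121 7212] [ 0.369 -0.847  0.008] [ 0.767 -0.332  0.125]
[264 143  13  13 117] [ 0.647 -0.005  0.203] [0.683 0.03  0.249]
[181 152  31  29 308] [0.591 0.195 0.008] [0.683 0.293 0.035]
[339 154  27  17 379] [ 0.633 -0.314  0.008] [ 0.693 -0.228  0.183]
[331 192  27  55 458] [ 0.386 -0.291  0.008] [ 0.564 -0.2    0.028]
[198 204  18  46 316] [0.368 0.176 0.008] [0.515 0.232 0.023]
[  70  206   41   56 1547] [0.323 0.524 0.008] [0.497 0.626 0.128]
[133 229  32  24 426] [0.353 0.341 0.008] [0.429 0.438 0.055]
[497 239  15  23 256] [ 0.339 -0.835  0.008] [ 0.414 -0.787  0.044]
```

View pics/crop0.png

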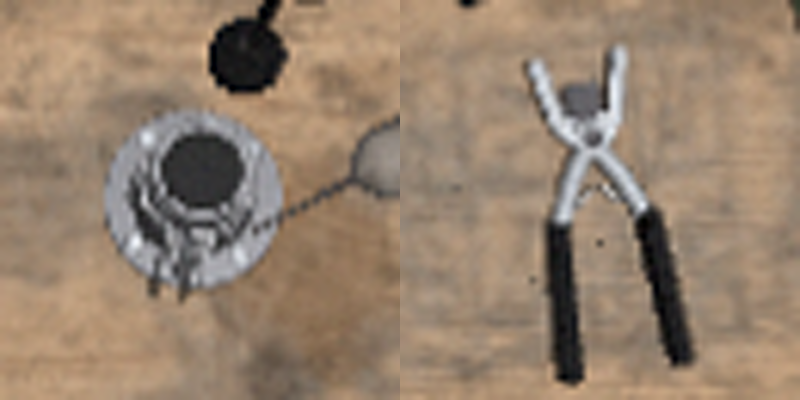

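View pics/crop1.png

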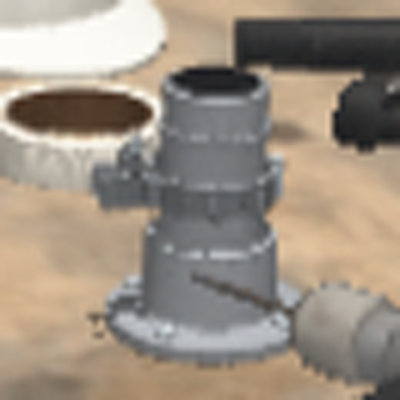

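The left crop shows the two lugs pointing toward the robot, slightly left, with tips at about full px (255,187) and (260,188). The right crop shows the open pliers with the pivot at about (341.7,207.4). The side crop shows the lugs pointing left at about (283,205).

```bash
python3 - <<'E'
from h import *
T=np.load("top0.npz");C=cloud("top",T['d']);Z=C[...,2]
print("pivot",onplane("top",[[341.7,207.4]],.018))
print("jaw tips",onplane("top",[[310+130*.1625,185+65*.1625],[310+217*.1625,185+48*.1625]],.015))
print("lug tips top",onplane("top",[[254.9,187.1],[259.7,187.9]],.078))
sub=(Z>.055)&(Z<.09);sub[:,:245]=0;sub[:,280:]=0;sub[:160]=0
q=C[sub];q=q[q[:,0]<.6];print(q.round(4).tolist())
S=np.load("side0.npz");C=cloud("side",S['d']);s=C[175:240,265:330].reshape(-1,3)
for lo,hi in((.1,.13),(.06,.08)):
    k=s[(s[:,2]>lo)&(s[:,2]<hi)&(s[:,1]>-.05)&(s[:,1]<.12)&(s[:,0]<.68)]
    print(len(k),k.min(0),k.max(0))
    if lo<.07: print(k[k[:,0]<.6].round(4).tolist())
    o=np.r_[k[:,:2].mean(0),.024]
    from scipy.optimize import least_squares
    if lo>.09: print(least_squares(lambda v:np.hypot(k[:,0]-v[0],k[:,1]-v[1])-.024,[.62,.03],loss='soft_l1',f_scale=.002).x)
E
```

```text
pivot [[ 0.51243123 -0.23682096  0.018     ]]
jaw tips [[ 0.55080114 -0.20198264  0.015     ]
 [ 0.56096994 -0.24909191  0.015     ]]
lug tips top [[0.56709536 0.05064513 0.078     ]
 [0.5649181  0.03557419 0.078     ]]
[[0.5992, 0.0447, 0.0769], [0.5987, 0.0417, 0.0813], [0.5993, 0.0384, 0.0774], [0.5992, 0.0322, 0.0788], [0.5992, 0.0291, 0.0793], [0.5993, 0.0259, 0.0791], [0.5996, 0.0227, 0.0775], [0.5957, 0.0447, 0.0793], [0.5957, 0.0416, 0.08], [0.5974, 0.0317, 0.0674], [0.5965, 0.0289, 0.0754], [0.5962, 0.0259, 0.0791], [0.5968, 0.0225, 0.074], [0.5924, 0.0447, 0.0814], [0.5922, 0.0416, 0.0836], [0.5919, 0.0386, 0.087], [0.5929, 0.0259, 0.0805], [0.5931, 0.0227, 0.0794], [0.5885, 0.0448, 0.088], [0.5886, 0.0417, 0.0875], [0.5894, 0.0384, 0.0813], [0.5909, 0.0223, 0.0709], [0.586, 0.0477, 0.0816], [0.5859, 0.0446, 0.0827], [0.5863, 0.0414, 0.0798], [0.5855, 0.0385, 0.0883], [0.5855, 0.0354, 0.0887], [0.5823, 0.0477, 0.0867], [0.5833, 0.0444, 0.0778], [0.5827, 0.0353, 0.086], [0.5832, 0.0289, 0.0824], [0.58, 0.0475, 0.0784], [0.5798, 0.0444, 0.0815], [0.58, 0.0319, 0.0816], [0.580
[... 3468 characters left out ...]
713], [0.5986, 0.022, 0.0708], [0.5739, 0.0427, 0.0627], [0.5715, 0.0282, 0.0686], [0.5729, 0.024, 0.0701], [0.5786, 0.0314, 0.0665], [0.5798, 0.0268, 0.0682], [0.5824, 0.0259, 0.0682], [0.5862, 0.0282, 0.0669], [0.5902, 0.0309, 0.0653], [0.5908, 0.0247, 0.0677], [0.5903, 0.0158, 0.0712], [0.5965, 0.024, 0.0672], [0.5985, 0.0215, 0.068], [0.5992, 0.0159, 0.0701], [0.5724, 0.0305, 0.0646], [0.5749, 0.0294, 0.0648], [0.5776, 0.0286, 0.0648], [0.5801, 0.0274, 0.0649], [0.5838, 0.0294, 0.0637], [0.5865, 0.0286, 0.0637], [0.5896, 0.029, 0.0631], [0.5926, 0.029, 0.0628], [0.592, 0.0199, 0.0664], [0.5949, 0.0196, 0.0662], [0.5987, 0.0218, 0.0648], [0.5999, 0.0172, 0.0665], [0.5994, 0.0157, 0.0642]]
```

```bash
python3 - <<'E'
from h import *
A={}
for n in("top","side"):
    I=[];D=[]
    for _ in range(10):
        p,d=capture(n);I.append(p);D.append(np.where(d>0,d,np.nan))
    A[n]=(np.mean(I,0),np.nanmedian(D,0))
    np.savez(f"{n}1.npz",p=A[n][0],d=A[n][1])
C=cloud("top",A["top"][1]);k=C[150:200,245:280].reshape(-1,3)
k=k[(k[:,2]>.065)&(k[:,2]<.09)&(k[:,0]<.603)];print((k*1000).round(1).tolist())
C=cloud("side",A["side"][1]);s=C[185:225,265:310].reshape(-1,3)
k=s[(s[:,2]>.062)&(s[:,2]<.0775)&(s[:,0]<.6)&(s[:,1]>0)&(s[:,1]<.036)]
for i in range(3):
    f=np.polyfit(k[:,0],k[:,1],1);r=k[:,1]-np.polyval(f,k[:,0]);print(len(k),np.degrees(np.arctan(f[0])),np.polyval(f,[.572,.6]),r.std(),k[:,0].min());k=k[abs(r)<1.5*r.std()]
s=A["side"][0][180:230,265:325];t=A["top"][0][150:200,235:295]
f=lambda x:cv2.resize(x.astype(np.uint8)[:,:,::-1],(400,333),interpolation=cv2.INTER_CUBIC)
cv2.imwrite("pics/c2.png",np.hstack([f(t),f(s)]))
E
```

```text
[[602.1, 47.9, 78.0], [602.2, 44.8, 78.4], [602.0, 41.7, 80.1], [602.8, 35.2, 74.5], [602.0, 29.3, 82.6], [602.7, 25.9, 77.6], [602.7, 19.7, 78.3], [602.7, 16.6, 78.9], [602.8, 13.4, 79.1], [599.0, 44.7, 78.1], [599.0, 41.6, 79.0], [598.9, 38.5, 80.5], [599.3, 32.2, 78.2], [599.2, 29.1, 80.1], [599.5, 25.9, 78.0], [599.5, 22.8, 78.6], [599.7, 19.6, 77.5], [601.0, 15.9, 66.4], [595.8, 44.7, 78.7], [596.0, 41.5, 77.7], [597.3, 31.7, 68.2], [596.2, 29.0, 78.3], [596.3, 25.8, 78.3], [596.6, 22.6, 75.9], [592.8, 44.6, 77.5], [591.8, 41.7, 87.3], [591.9, 38.6, 86.3], [591.8, 35.5, 88.5], [593.3, 25.7, 77.1], [593.2, 22.6, 77.9], [588.7, 44.7, 85.9], [589.0, 41.6, 84.0], [589.0, 38.5, 84.7], [591.1, 22.2, 68.9], [586.2, 47.6, 79.0], [585.6, 44.7, 85.8], [585.8, 41.5, 84.5], [585.5, 38.5, 87.9], [585.5, 35.4, 89.0], [583.1, 47.5, 78.6], [582.9, 44.5, 81.4], [583.2, 35.1, 81.2], [582.6, 32.2, 86.8], [583.7, 28.7, 77.8], [579.7, 47.5, 81.4], [580.0, 44.4, 79.5], [580.3, 31.9, 79.6], [580.4, 28.7, 78.9], [576.8, 47.4, 78.7], [576.9, 44.3, 79.1], [577.1, 31.8, 79.2], [577.3, 28.6, 78.7], [574.2, 47.2, 73.2], [573.8, 44.2, 78.3], [573.8, 31.8, 81.0], [572.1, 31.2, 66.8]]
58 -21.21236026576581 [0.03090282 0.02003539] 0.0018590721797658962 0.5717678741286859
50 -18.852550981338606 [0.03037443 0.02081378] 0.001377166575735543 0.5717678741286859
41 -18.247236171254347 [0.03020776 0.02097624] 0.0010314199788268217 0.5717678741286859
```

View pics/c2.png

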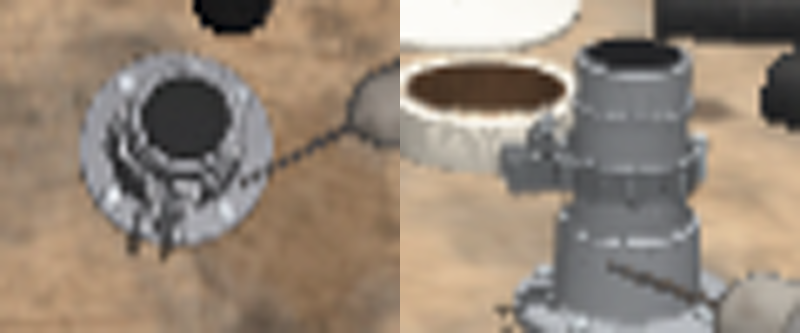

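The lugs point toward the robot and slightly left. Their tips are centred near (0.5725, 0.039), and the pipe axis is at (0.6255, 0.030). The pliers origin is about (0.442, −0.244), heading about 8.7°. That is enough to set out.

>>> apply_moves(
  increments=[
    [[2.3,-4.2,0,0,0,3,1],[4.6,-8.4,0,0,0,6,1],[6.9,-12.6,0,0,0,9,1],[9.2,-16.8,0,0,0,12,1],[11.5,-21,0,0,0,15,1],[13.8,-25.2,0,0,0,18,1],[16.1,-29.4,0,0,0,21,1],[18.4,-33.6,0,0,0,24,1],[20.7,-37.8,0,0,0,27,1],[23,-42,0,0,0,27,1]],
  ],
  newtons=25,
)

```text
t: 2.1
tcp_pos: [0.4047, 0.0999, 0.1882]
ee_rot: [0.001, -0.075, 0.997, 0.0]
contact_force: [0.5, 0.7, -0.4]
finger_gap: 0.093
finger_force: 0.0
```

>>> apply_moves(
  increments=[
    [[0.5,-4.9,0,0,0,0,1],[1,-9.8,0,0,0,0,1],[1.5,-14.7,0,0,0,0,1],[2,-19.6,0,0,0,0,1],[2.5,-24.5,-1,0,0,0,1],[3,-29.2,-2,0,0,0,1],[3.8,-34.6,-4,0,0,0,1],[3.8,-34.6,-8,0,0,0,1],[3.8,-34.6,-8,0,0,0,1],[3.8,-34.6,-8,0,0,0,1]],
  ],
)

```text
t: 3.1
tcp_pos: [0.4412, -0.2434, 0.1076]
ee_rot: [-0.001, -0.074, 0.997, 0.001]
contact_force: [0.2, 1.1, 0.4]
finger_gap: 0.0932
finger_force: 0.0
```

```bash
python3 - <<'E'
from h import *
s=telemetry.read_state();print(s['tcp_pos'],R(s['ee_rot']).round(4).tolist(),s['contact_force'],s['t'])
p,d=capture("side");cv2.imwrite("pics/s3.png",cv2.resize(p[:,:,::-1][190:320,200:370],(680,520),interpolation=cv2.INTER_CUBIC))
E
```

```text
[ 0.44118578 -0.24342891  0.10761162] [[-0.9889, -0.1484, -0.002], [-0.1484, 0.9889, 0.0022], [0.0017, 0.0024, -1.0]] [0.1569572  1.0566271  0.40565686] 3.1
```

View pics/s3.png

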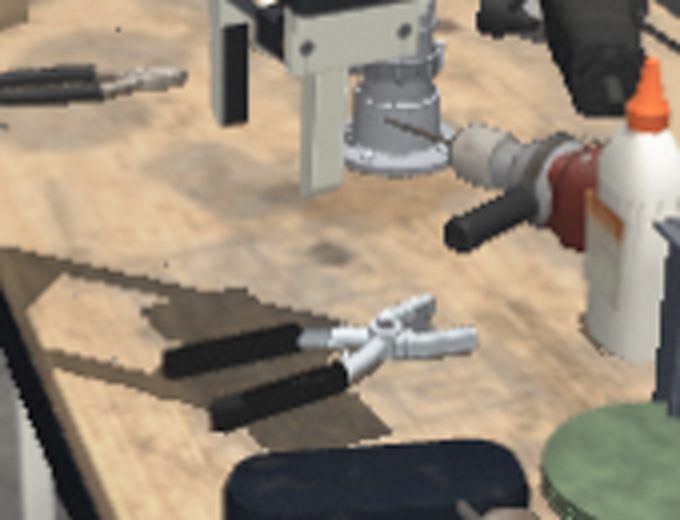

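The fingers are above the handles, which show at side px (258,277) and (270,289). I check them against the top-view estimate.

```bash
python3 - <<'E'
from h import *
# handle end / front points picked in crop (top faces, z=.018) 
c=np.array([[232,347],[280,390],[388,322]])
print(onplane("side",c/4+[200,190],[.014]))
E
```

```text
[[ 0.42551053 -0.22633721  0.014     ]
 [ 0.43663311 -0.27856628  0.014     ]
 [ 0.52053251 -0.22605175  0.014     ]]
```

>>> apply_moves(
  increments=[
    [[0,-0.1,-3,0,0,0,1],[0,-0.1,-6,0,0,0,1],[0,-0.1,-8,0,0,0,1],[0,-0.1,-9.5,0,0,0,1],[0,-0.1,-10.3,0,0,0,1],[0,-0.1,-10.4,0,0,0,1],[0,-0.1,-10.4,0,0,0,1]],
  ],
)

```text
t: 3.85
tcp_pos: [0.4429, -0.2454, 0.0052]
ee_rot: [0.001, -0.075, 0.997, -0.001]
contact_force: [0.6, -0.2, 0.2]
finger_gap: 0.0931
finger_force: 0.0
```

>>> apply_moves(
  increments=[
    [[0,0,0,0,0,0,0.4],[0,0,0,0,0,0,0.4],[0,0,0,0,0,0,0.32],[0,0,0,0,0,0,0.32],[0,0,0,0,0,0,0.32],[0,0,0,0,0,0,0.32]],
  ],
)

```text
t: 4.45
tcp_pos: [0.4419, -0.2453, 0.0039]
ee_rot: [-0.0, -0.075, 0.997, 0.0]
contact_force: [0.8, 0.3, -0.6]
finger_gap: 0.0614
finger_force: 0.0
```

>>> apply_moves(
  increments=[
    [[0,0,0,0,0,0,0.3],[0,0,0,0,0,0,0.3],[0,0,0,0,0,0,0.3]],
  ],
)

```text
t: 4.75
tcp_pos: [0.4419, -0.2452, 0.0038]
ee_rot: [-0.0, -0.075, 0.997, 0.0]
contact_force: [0.5, -0.0, -0.5]
finger_gap: 0.0601
finger_force: 0.0
```

```bash
python3 - <<'E'
from h import *
p,d=capture("side");cv2.imwrite("pics/s4.png",cv2.resize(p[:,:,::-1][230:320,220:340],(800,600),interpolation=cv2.INTER_CUBIC))
E
```

```text
(no output)
```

View pics/s4.png

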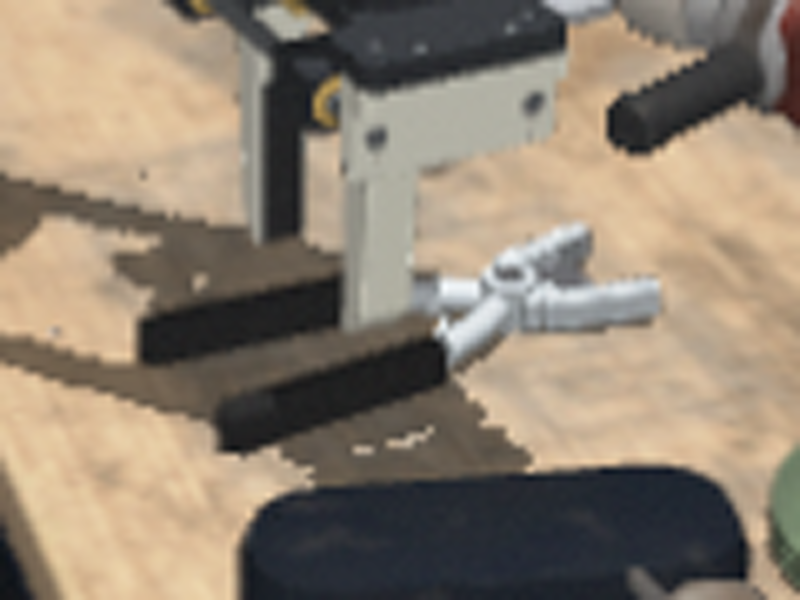

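The near finger came down between the handles, so the gripper sits too far to +y relative to the pliers. I check the calibration against the finger positions.

```bash
python3 - <<'E'
from h import *
f=np.array([220,230]);k=.15
print("near finger outer-bottom",onplane("side",[f+k*np.array([375,328])],.004),"far",onplane("side",[f+k*np.array([272,242])],.004))
S=np.load("side1.npz");C=cloud("side",S['d']);T=np.load("top1.npz");D=cloud("top",T['d'])
for n,P,I,sl in(("side",C,S['p'],(slice(258,302),slice(236,325))),("top",D,T['p'],(slice(185,250),slice(310,375)))):
    q=P[sl].reshape(-1,3);c=I[sl].reshape(-1,3)
    h=q[(c.max(1)<70)&(q[:,2]>.009)&(q[:,2]<.025)];print(n,len(h),h.mean(0),h.min(0),h.max(0))
    s=q[(c.min(1)>110)&(c.max(1)-c.min(1)<25)&(q[:,2]>.006)];print("steel",len(s),s.mean(0),s.min(0),s.max(0))
p,d=capture("top");cv2.imwrite("pics/t5.png",cv2.resize(p[:,:,::-1][185:265,300:400],(800,600),interpolation=cv2.INTER_CUBIC))
E
```

```text
near finger outer-bottom [[ 0.46720602 -0.23294915  0.004     ]] far [[ 0.45190074 -0.1644381   0.004     ]]
side 345 [ 0.42924766 -0.25497061  0.01487232] [ 0.38489669 -0.29182298  0.00900256] [ 0.47668111 -0.21658494  0.01970272]
steel 335 [ 0.51511663 -0.24049081  0.01364646] [ 0.46747179 -0.26801472  0.00602663] [ 0.56321865 -0.20235779  0.02186222]
top 186 [ 0.43279022 -0.24603247  0.01736831] [ 0.38597251 -0.34712896  0.00918467] [ 0.58915897 -0.20895366  0.02165285]
steel 179 [ 0.5136141  -0.23297927  0.0154984 ] [ 0.47079412 -0.26658248  0.00919947] [ 0.56357898 -0.20096255  0.02099941]
```

View pics/t5.png

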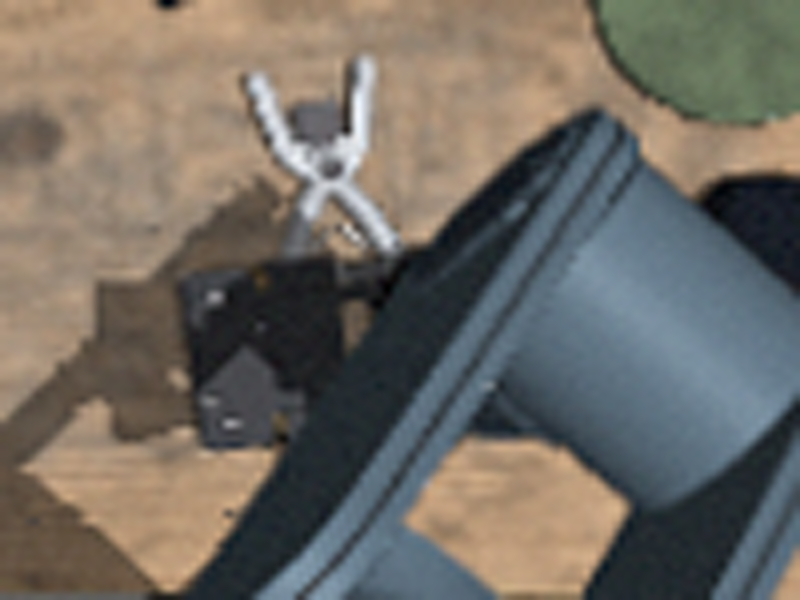

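The top view shows the gripper body over the handles at crop (265,350), with the jaws at crop (310,80). The fingertips look higher than reported, so I measure them with the side camera's depth.

```bash
python3 - <<'E'
from h import *
s=telemetry.read_state();print(s['tcp_pos'],s['finger_gap'],s['finger_force'],s['joint_positions'].round(3))
p,d=capture("side");C=cloud("side",d)
for v,u0,u1 in((268,272,283),(272,272,282),(276,272,282),(278,272,282),(280,272,282),(262,258,266),(265,258,266)):
    print(v,[(C[v,u]*1000).round(0).astype(int).tolist() for u in range(u0,u1,2)])
E
```

```text
[ 0.44192233 -0.24520628  0.00382915] 0.06038310452560162 0.0 [-0.728  0.385  1.869  0.     0.888 -2.448]
268 [[439, -282, 64], [441, -290, 68], [445, -293, 69], [450, -292, 67], [455, -290, 66], [500, -181, 0]]
272 [[439, -282, 54], [442, -287, 57], [445, -291, 58], [451, -289, 56], [455, -288, 55]]
276 [[439, -283, 45], [442, -289, 47], [447, -287, 46], [452, -287, 45], [457, -284, 42]]
278 [[439, -283, 40], [443, -285, 40], [469, -225, 2], [475, -223, 0], [478, -227, 2]]
280 [[458, -230, 2], [463, -229, 1], [466, -234, 2], [471, -235, 2], [476, -234, 1]]
262 [[430, -211, 44], [431, -222, 49], [439, -213, 43], [443, -215, 43]]
265 [[428, -217, 39], [433, -217, 38], [439, -214, 36], [443, -215, 36]]
```

By depth the fingertips are at about z = 36 mm while the state reports 4 mm. The offset is about 32 mm along z, while x and y agree. I trust the camera, so I open and go down carefully, watching the force.

>>> apply_moves(
  increments=[
    [[0,0,0,0,0,0,1],[0,0,0,0,0,0,1],[0,0,0,0,0,0,1],[0,0,0,0,0,0,1],[0,0,-1,0,0,0,1],[0,0,-1.8,0,0,0,1],[0,0,-2.4,0,0,0,1],[0,0,-2.4,0,0,0,1]],
  ],
)

```text
t: 5.7
tcp_pos: [0.441, -0.2445, -0.0215]
ee_rot: [-0.001, -0.075, 0.997, 0.001]
contact_force: [-0.0, 0.7, -0.7]
finger_gap: 0.0929
finger_force: 0.0
```

```bash
cat >> h.py <<'E'
def tips():
    "lowest reading near each finger, side depth (median of 4)"
    D=[capture("side")[1] for _ in range(4)];C=cloud("side",np.median(D,0))
    s=telemetry.read_state();t=s['tcp_pos'];y=R(s['ee_rot'])[:,1];x=R(s['ee_rot'])[:,0]
    q=C.reshape(-1,3)-t;a=q@y;b=q@x;g=s['finger_gap']/2
    for sg in(1,-1):
        m=(sg*a>g-.004)&(sg*a<g+.025)&(abs(b)<.012)&(q[:,2]+t[2]>.022)&(q[:,2]+t[2]<.3)
        z=np.sort(q[m,2]+t[2]);print(sg,len(z),z[:8].round(4))
    return s
E
python3 - <<'E'
from h import *
s=tips();print(s['tcp_pos'],s['contact_force'],s['finger_gap'])
p,d=capture("side");C=cloud("side",d)
# finger columns: print column traces (z) at finger y
for u in range(252,292,3):
    print(u,[(v,*(C[v,u]*1000).round(0).astype(int)) for v in range(262,298,3)])
E
```

```text
1 251 [0.022  0.0223 0.0225 0.0227 0.0227 0.0227 0.023  0.0237]
-1 302 [0.022  0.0222 0.0222 0.0224 0.0225 0.0229 0.023  0.0232]
[ 0.44209379 -0.24538485 -0.02003055] [ 0.08144426 -0.31808644 -0.01396924] 0.09339138519774505
252 [(262, np.int64(441), np.int64(-126), np.int64(-2)), (265, np.int64(436), np.int64(-145), np.int64(0)), (268, np.int64(433), np.int64(-155), np.int64(-3)), (271, np.int64(427), np.int64(-175), np.int64(1)), (274, np.int64(413), np.int64(-220), np.int64(20)), (277, np.int64(411), np.int64(-227), np.int64(16)), (280, np.int64(411), np.int64(-229), np.int64(9)), (283, np.int64(411), np.int64(-229), np.int64(2)), (286, np.int64(407), np.int64(-241), np.int64(1)), (289, np.int64(403), np.int64(-253), np.int64(1)), (292, np.int64(394), np.int64(-284), np.int64(14)), (295, np.int64(394), np.int64(-284), np.int64(6))]
255 [(262, np.int64(427), np.int64(-199), np.int64(38)), (265, np.int64(427), np.int64(-198), np.int64(29)), (268, np.int64(427), np.int64(-197), np.int64(21)), (271, np.int64(427), np.int64(-198), np.int64(13)), (274, np.int64(420), np.int64(-223), np.
[... 7177 characters left out ...]
int64(-287), np.int64(0)), (295, np.int64(471), np.int64(-298), np.int64(0))]
291 [(262, np.int64(464), np.int64(-328), np.int64(98)), (265, np.int64(525), np.int64(-176), np.int64(1)), (268, np.int64(521), np.int64(-186), np.int64(-1)), (271, np.int64(514), np.int64(-204), np.int64(2)), (274, np.int64(502), np.int64(-235), np.int64(12)), (277, np.int64(494), np.int64(-256), np.int64(18)), (280, np.int64(493), np.int64(-259), np.int64(12)), (283, np.int64(496), np.int64(-252), np.int64(0)), (286, np.int64(490), np.int64(-268), np.int64(2)), (289, np.int64(486), np.int64(-280), np.int64(2)), (292, np.int64(483), np.int64(-288), np.int64(-1)), (295, np.int64(477), np.int64(-302), np.int64(1))]
```

The offset is confirmed: the tips are now at about 10 mm where −20 mm is reported. The handles straddle correctly between the fingers, with a centre 3–4 mm further to −y. I go down 6 mm more and grip.

>>> apply_moves(
  increments=[
    [[0,-0.3,-0.3,0,0,0,1],[0,-0.3,-0.6,0,0,0,1],[0,-0.3,-0.6,0,0,0,0.6],[0,-0.3,-0.6,0,0,0,0.45],[0,-0.3,-0.6,0,0,0,0.4],[0,-0.3,-0.6,0,0,0,0.4],[0,-0.3,-0.6,0,0,0,0.35],[0,-0.3,-0.6,0,0,0,0.35],[0,-0.3,-0.6,0,0,0,0.35]],
  ],
)

```text
t: 6.85
tcp_pos: [0.4418, -0.2482, -0.0261]
ee_rot: [-0.0, -0.075, 0.997, 0.0]
contact_force: [-0.7, -0.7, 0.9]
finger_gap: 0.0636
finger_force: 9.4
```

>>> apply_moves(
  increments=[
    [[0,0,1,0,0,0,0.33],[0,0,3.5,0,0,0,0.33],[0,0,6.1,0,0,0,0.33],[-0.5,4,6.1,0,0,-3,0.33],[-1,8.5,6.1,0,0,-6,0.33],[-1.5,13,6.1,0,0,-9,0.33],[-2,17.5,6.1,0,0,-12,0.33],[-2.5,22,6.1,0,0,-15,0.33],[-3,26.5,6.1,0,0,-16.6,0.33],[-3,26.5,6.1,0,0,-16.6,0.33]],
  ],
)

```text
t: 7.85
tcp_pos: [0.4099, 0.0216, 0.0352]
ee_rot: [-0.001, 0.068, 0.998, 0.001]
contact_force: [-0.3, -0.2, -1.3]
finger_gap: 0.0622
finger_force: 8.8
```

>>> apply_moves(
  increments=[
    [[0,3,0,0,0,0,0.33],[0,4.2,0,0,0,0,0.33],[0,4.2,0,0,0,0,0.33],[0,4.2,0,0,0,0,0.33]],
  ],
)

```text
t: 8.25
tcp_pos: [0.4122, 0.0581, 0.035]
ee_rot: [0.0, 0.07, 0.998, -0.0]
contact_force: [0.7, 0.2, -1.4]
finger_gap: 0.062
finger_force: 8.8
```

```bash
python3 - <<'E'
from h import *
s=telemetry.read_state();print(s['tcp_pos'],np.degrees(np.arctan2(*R(s['ee_rot'])[:2,1][::-1]))-90,s['contact_force'],s['finger_gap'],s['finger_force'])
t=s['tcp_pos'];A={}
for n in("top","side"):
    I=[];D=[]
    for _ in range(6):
        p,d=capture(n);I.append(p);D.append(np.where(d>0,d,np.nan))
    A[n]=(np.mean(I,0),np.nanmedian(D,0));np.savez(f"{n}2.npz",p=A[n][0],d=A[n][1])
    C=cloud(n,A[n][1]);q=C.reshape(-1,3)
    m=(q[:,2]>.05)&(q[:,2]<.095)&(q[:,0]>t[0]+.04)&(q[:,0]<.60)&(abs(q[:,1]-t[1])<.06)
    k=q[m];print(n,len(k))
    if n=="top":
        for x in np.arange(.46,.6,.006):
            w=k[(abs(k[:,0]-x)<.003)&(k[:,2]>.064)];
            if len(w): print(round(x,3),np.unique((w[:,1]*1000).round()).astype(int).tolist(),w[:,2].mean().round(3))
    else: 
        for x in np.arange(.46,.6,.008):
            w=k[abs(k[:,0]-x)<.004]
            if len(w): print(round(x,3),len(w),w[:,1].min().round(3),w[:,1].max().round(3),w[:,2].min().round(3),w[:,2].max().round(3))
a=A["top"][0].astype(np.uint8)[165:225,225:285,::-1];b=A["side"][0].astype(np.uint8)[180:250,230:310,::-1]
cv2.imwrite("pics/a6.png",np.hstack([cv2.resize(a,(400,400),interpolation=cv2.INTER_CUBIC),cv2.resize(b,(400,400),interpolation=cv2.INTER_CUBIC)]))
E
```

```text
[0.41224348 0.05805343 0.03499926] -7.995856862421618 [ 0.67989712  0.20916695 -1.38076357] 0.0619803273878164 8.830340350396
top 242
0.46 [36] 0.075
0.466 [36, 39, 42, 45, 61, 64, 67, 70] 0.075
0.472 [39, 42, 45, 48, 55, 58, 61, 64, 67] 0.075
0.478 [42, 45, 49, 51, 52, 55, 58, 61, 64] 0.077
0.484 [39, 42, 43, 46, 49, 52, 55, 58] 0.081
0.49 [33, 36, 39, 43, 46, 49, 52, 55, 58, 61] 0.079
0.496 [30, 33, 36, 40, 43, 46, 49, 52, 55, 58, 61, 64, 65, 68] 0.077
0.502 [30, 33, 40, 43, 46, 49, 52, 55, 58, 61, 62, 65, 68] 0.076
0.508 [27, 30, 33, 34, 40, 43, 46, 49, 52, 55, 62, 65, 68] 0.075
0.514 [24, 27, 30, 31, 40, 43, 46, 49, 52, 55, 62, 65, 68] 0.075
0.52 [24, 27, 31, 55, 62, 65, 68] 0.076
0.526 [21, 24, 25, 28, 62, 65, 68] 0.076
0.532 [24, 28, 65, 68] 0.075
0.538 [65, 68] 0.076
0.574 [31, 32, 44, 47] 0.076
0.58 [29, 32, 44, 48] 0.08
0.586 [29, 35, 36, 39, 42, 45, 48] 0.085
0.592 [22, 23, 26, 33, 36, 38, 39, 42, 45] 0.083
0.598 [20, 23, 26, 29, 32, 39, 42, 45] 0.079
side 354
0.46 22 0.033 0.072 0.068 0.076
0.468 21 0.036 0.065 0.065 0.076
0.476 20 0.039 0.062 0.062 0.08
0.484 31 0.035 0.06 0.061 0.081
0.492 24 0.029 0.062 0.062 0.08
0.5 24 0.026 0.063 0.065 0.076
0.508 28 0.025 0.068 0.065 0.076
0.516 27 0.021 0.069 0.064 0.076
0.524 27 0.019 0.065 0.065 0.076
0.532 14 0.02 0.071 0.064 0.075
0.572 17 0.028 0.048 0.062 0.078
0.58 31 0.027 0.051 0.064 0.089
0.588 31 0.019 0.033 0.063 0.095
0.596 24 0.017 0.04 0.064 0.079
```

View pics/a6.png

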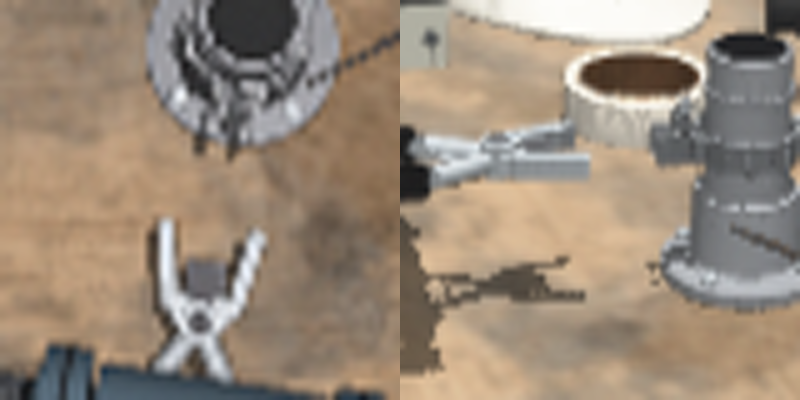

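Both pictures show the pliers level with the lugs. The jaws span z 64–76 mm, and the depth-stop front is near (0.517, 0.0475) with heading about −7.5°. The lugs span y of about 28–49 mm at x = 0.572. I shift 2 mm to −y and advance.

>>> apply_moves(
  increments=[
    [[0,-0.2,0,0,0,0,0.33],[1,-0.33,0,0,0,0,0.33],[2,-0.46,0,0,0,0,0.33],[2.8,-0.57,0,0,0,0,0.33],[3.4,-0.65,0,0,0,0,0.33],[4,-0.72,0,0,0,0,0.33],[4.5,-0.79,0,0,0,0,0.33],[4.5,-0.79,0,0,0,0,0.33]],
  ],
)

```text
t: 9.65
tcp_pos: [0.4577, 0.0507, 0.0348]
ee_rot: [0.0, 0.07, 0.998, -0.0]
contact_force: [-0.0, 0.0, -1.1]
finger_gap: 0.0622
finger_force: 8.8
```

```bash
python3 - <<'E'
from h import *
s=telemetry.read_state();print(s['tcp_pos'],s['contact_force'],s['ft_torque'],s['finger_gap'],s['finger_force'])
D=[];I=[]
for _ in range(6):
    p,d=capture("top");D.append(d);I.append(p)
k=cloud("top",np.median(D,0)).reshape(-1,3);k=k[(k[:,2]>.05)&(k[:,2]<.095)&(k[:,0]>.5)&(k[:,0]<.604)&(abs(k[:,1]-.04)<.05)]
for x in np.arange(.515,.6,.006):
    w=k[(abs(k[:,0]-x)<.003)&(k[:,2]>.064)]
    if len(w): w=w[w[:,1].argsort()];print(round(x,3),(w[:,1]*1000).round().astype(int).tolist(),w[:,2].mean().round(3))
a=np.mean(I,0).astype(np.uint8)[150:210,230:290,::-1];b=capture("side")[0][180:230,255:315,::-1]
cv2.imwrite("pics/a7.png",np.hstack([cv2.resize(a,(400,400),interpolation=cv2.INTER_CUBIC),cv2.resize(b,(400,400),interpolation=cv2.INTER_CUBIC)]))
E
```

```text
[0.45770963 0.05073769 0.03482208] [-0.02347749  0.00458315 -1.11227094] [ 0.03408243 -0.00239358 -0.00997976] 0.06223683731281937 8.830951998825185
0.521 [40, 43] 0.081
0.527 [34, 37, 37, 37, 40, 40, 43, 43, 46, 47, 49, 50, 52, 53] 0.079
0.533 [31, 31, 34, 37, 40, 44, 44, 47, 47, 50, 53, 56, 56] 0.08
0.539 [25, 25, 28, 28, 31, 31, 34, 34, 37, 37, 40, 40, 44, 47, 50, 50, 53, 53, 56, 59] 0.078
0.545 [22, 25, 25, 28, 28, 31, 34, 34, 37, 37, 40, 40, 44, 44, 47, 47, 50, 50, 53, 53, 56, 56, 59, 59] 0.076
0.551 [22, 22, 25, 25, 28, 34, 34, 37, 37, 40, 41, 44, 44, 47, 47, 50, 50, 56, 56, 59, 59] 0.075
0.557 [19, 19, 22, 22, 25, 25, 31, 31, 34, 34, 37, 37, 41, 41, 44, 44, 47, 47, 50, 50, 56, 56, 59, 59, 62, 63] 0.074
0.563 [16, 19, 19, 22, 22, 47, 50, 56, 56, 60, 60, 63, 63] 0.076
0.569 [16, 16, 19, 19, 22, 22, 31, 57, 57, 60, 60, 63, 63] 0.076
0.575 [16, 19, 29, 32, 32, 44, 44, 47, 47, 57, 57, 60, 60, 63, 63] 0.078
0.581 [29, 29, 32, 32, 35, 44, 44, 47, 48, 57, 60, 63] 0.08
0.587 [35, 36, 38, 39, 42, 42, 45, 45, 48] 0.086
0.593 [22, 23, 26, 36, 39, 42, 42, 45, 45] 0.081
0.599 [20, 23, 23, 26, 26, 29, 29, 32, 32, 38, 42, 42, 45] 0.078
```

View pics/a7.png

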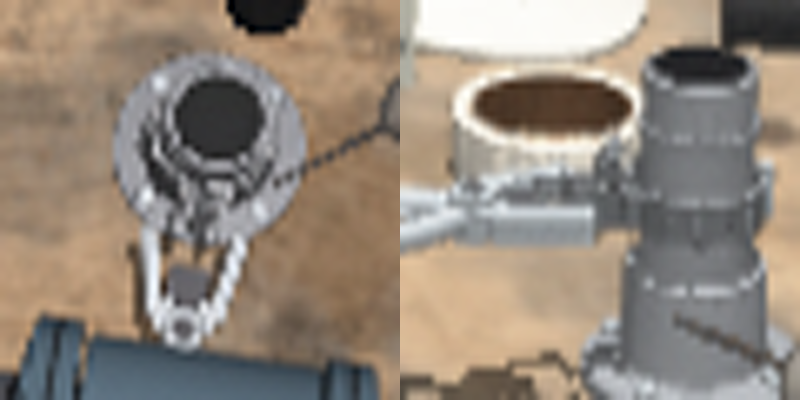

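The jaws straddle the lugs evenly, with the depth-stop front about 11 mm from the lug ends. I advance slowly until it touches.

>>> apply_moves(
  increments=[
    [[0.4,-0.05,0,0,0,0,0.33],[0.7,-0.09,0,0,0,0,0.33],[0.9,-0.12,0,0,0,0,0.33],[0.9,-0.12,0,0,0,0,0.33]],
  ],
)

```text
t: 10.4
tcp_pos: [0.4664, 0.0496, 0.0349]
ee_rot: [0.0, 0.07, 0.998, -0.0]
contact_force: [-0.8, -0.0, -0.8]
finger_gap: 0.0618
finger_force: 8.8
```

>>> apply_moves(
  increments=[
    [[0.1,-0.01,0,0,0,0,0.33],[0.2,-0.02,0,0,0,0,0.33],[0.2,-0.02,0,0,0,0,0.33]],
  ],
)

```text
t: 10.7
tcp_pos: [0.4679, 0.0495, 0.0348]
ee_rot: [-0.0, 0.07, 0.998, 0.0]
contact_force: [-0.4, 0.3, -1.8]
finger_gap: 0.0622
finger_force: 8.8
```

>>> apply_moves(
  increments=[
    [[0.1,-0.01,0,0,0,0,0.33],[0.1,-0.01,0,0,0,0,0.33]],
  ],
)

```text
t: 10.9
tcp_pos: [0.468, 0.0495, 0.0346]
ee_rot: [-0.001, 0.07, 0.998, 0.0]
contact_force: [-2.2, 0.5, -1.1]
finger_gap: 0.0621
finger_force: 9.3
```

>>> apply_moves(
  increments=[
    [[0.1,-0.01,0,0,0,0,0.33],[0.1,-0.01,0,0,0,0,0.33]],
  ],
)

```text
t: 11.1
tcp_pos: [0.468, 0.0496, 0.0343]
ee_rot: [-0.002, 0.07, 0.998, 0.0]
contact_force: [-5.2, 0.1, -1.1]
finger_gap: 0.0619
finger_force: 9.7
```

>>> apply_moves(
  increments=[
    [[0.1,-0.01,0,0,0,0,0.33],[0.1,-0.01,0,0,0,0,0.33]],
  ],
)

```text
t: 11.3
tcp_pos: [0.468, 0.0497, 0.0339]
ee_rot: [-0.003, 0.07, 0.998, 0.0]
contact_force: [-6.3, 1.1, -1.3]
finger_gap: 0.062
finger_force: 10.0
```

The depth stop is touching, at about 6 N. I ease off 1 mm and squeeze in steps, with the grip force capped at 24 N.

>>> apply_moves(
  increments=[
    [[-0.1,0.01,0,0,0,0,0.28],[-0.1,0.01,0,0,0,0,0.24],[-0.1,0.01,0,0,0,0,0.2],[-0.1,0.01,0,0,0,0,0.16],[-0.1,0.01,0,0,0,0,0.12],[-0.1,0.01,0,0,0,0,0.12]],
  ],
  newtons=24,
)

```text
t: 11.9
tcp_pos: [0.4663, 0.0499, 0.0337]
ee_rot: [-0.004, 0.07, 0.998, 0.0]
contact_force: [-8.0, 1.2, -1.1]
finger_gap: 0.0527
finger_force: 11.6
```

>>> apply_moves(
  increments=[
    [[0,0,0,0,0,0,0.09],[0,0,0,0,0,0,0.06],[0,0,0,0,0,0,0.06]],
  ],
)

```text
t: 12.2
tcp_pos: [0.4658, 0.05, 0.0336]
ee_rot: [-0.004, 0.07, 0.998, 0.0]
contact_force: [-8.7, 1.0, 0.5]
finger_gap: 0.0498
finger_force: 12.5
```

>>> apply_moves(
  increments=[
    [[0,0,0,0,0,0,0.03],[0,0,0,0,0,0,0.0],[0,0,0,0,0,0,0.0]],
  ],
)

```text
t: 12.5
tcp_pos: [0.4654, 0.05, 0.0335]
ee_rot: [-0.004, 0.07, 0.998, 0.0]
contact_force: [-10.5, 1.2, -0.3]
finger_gap: 0.047
finger_force: 13.0
```

>>> apply_moves(
  increments=[
    [[-0.1,0.01,0,0,0,0,-0.03],[-0.1,0.01,0,0,0,0,-0.05],[-0.1,0.01,0,0,0,0,-0.05]],
  ],
)

```text
t: 12.8
tcp_pos: [0.465, 0.05, 0.0336]
ee_rot: [-0.004, 0.07, 0.998, 0.0]
contact_force: [-7.7, -0.0, -1.2]
finger_gap: 0.0452
finger_force: 13.0
```

>>> apply_moves(
  increments=[
    [[-0.05,0.01,0,0,0,0,-0.07],[-0.05,0.01,0,0,0,0,-0.09],[-0.05,0.01,0,0,0,0,-0.09]],
  ],
)

```text
t: 13.1
tcp_pos: [0.4647, 0.05, 0.0337]
ee_rot: [-0.004, 0.07, 0.998, 0.0]
contact_force: [-7.5, 1.2, -0.8]
finger_gap: 0.0429
finger_force: 13.1
```

>>> apply_moves(
  increments=[
    [[-0.03,0,0,0,0,0,-0.11],[-0.03,0,0,0,0,0,-0.11]],
  ],
)

```text
t: 13.3
tcp_pos: [0.4645, 0.05, 0.0337]
ee_rot: [-0.003, 0.07, 0.998, 0.0]
contact_force: [-7.6, 0.1, -2.1]
finger_gap: 0.0421
finger_force: 13.2
```

>>> apply_moves(
  increments=[
    [[-0.03,0,0,0,0,0,-0.13],[-0.03,0,0,0,0,0,-0.13]],
  ],
)

```text
t: 13.5
tcp_pos: [0.4644, 0.05, 0.0338]
ee_rot: [-0.003, 0.07, 0.998, 0.0]
contact_force: [-6.5, 0.3, -0.5]
finger_gap: 0.041
finger_force: 13.2
```

>>> apply_moves(
  increments=[
    [[-0.03,0,0,0,0,0,-0.15],[-0.03,0,0,0,0,0,-0.15]],
  ],
)

```text
t: 13.7
tcp_pos: [0.4642, 0.0499, 0.0338]
ee_rot: [-0.003, 0.07, 0.998, 0.0]
contact_force: [-7.7, 0.0, -0.2]
finger_gap: 0.0404
finger_force: 13.3
```

>>> apply_moves(
  increments=[
    [[-0.03,0,0,0,0,0,-0.17],[-0.03,0,0,0,0,0,-0.17]],
  ],
)

```text
t: 13.9
tcp_pos: [0.4641, 0.0499, 0.0339]
ee_rot: [-0.003, 0.07, 0.998, 0.0]
contact_force: [-6.5, 0.2, -0.8]
finger_gap: 0.0395
finger_force: 13.4
```

>>> apply_moves(
  increments=[
    [[-0.03,0,0,0,0,0,-0.19],[-0.03,0,0,0,0,0,-0.19]],
  ],
)

```text
t: 14.1
tcp_pos: [0.4639, 0.0498, 0.0339]
ee_rot: [-0.003, 0.07, 0.998, 0.0]
contact_force: [-6.1, -0.2, -0.6]
finger_gap: 0.0388
finger_force: 13.8
```

>>> apply_moves(
  increments=[
    [[-0.03,0,0,0,0,0,-0.21],[-0.03,0,0,0,0,0,-0.21]],
  ],
)

```text
t: 14.3
tcp_pos: [0.4638, 0.0497, 0.034]
ee_rot: [-0.003, 0.07, 0.998, 0.0]
contact_force: [-6.2, 0.7, -1.0]
finger_gap: 0.0375
finger_force: 14.6
```

The force is rising, so the lugs are in contact. I continue with fine steps.

>>> apply_moves(
  increments=[
    [[0,0,0,0,0,0,-0.225],[0,0,0,0,0,0,-0.225]],
  ],
)

```text
t: 14.5
tcp_pos: [0.4636, 0.0498, 0.0339]
ee_rot: [-0.003, 0.07, 0.998, 0.0]
contact_force: [-5.9, -0.7, -0.8]
finger_gap: 0.037
finger_force: 15.5
```

>>> apply_moves(
  increments=[
    [[0,0,0,0,0,0,-0.24],[0,0,0,0,0,0,-0.24]],
  ],
)

```text
t: 14.7
tcp_pos: [0.4635, 0.0498, 0.0339]
ee_rot: [-0.003, 0.07, 0.998, 0.0]
contact_force: [-7.1, 0.9, -0.8]
finger_gap: 0.0362
finger_force: 16.4
```

>>> apply_moves(
  increments=[
    [[0,0,0,0,0,0,-0.255],[0,0,0,0,0,0,-0.255]],
  ],
)

```text
t: 14.9
tcp_pos: [0.4634, 0.0497, 0.0338]
ee_rot: [-0.003, 0.07, 0.998, 0.0]
contact_force: [-7.3, -0.8, -0.6]
finger_gap: 0.0354
finger_force: 16.9
```

>>> apply_moves(
  increments=[
    [[0,0,0,0,0,0,-0.27],[0,0,0,0,0,0,-0.27]],
  ],
)

```text
t: 15.1
tcp_pos: [0.4633, 0.0497, 0.0338]
ee_rot: [-0.003, 0.07, 0.998, -0.0]
contact_force: [-7.7, -0.3, -0.8]
finger_gap: 0.0347
finger_force: 17.2
```

>>> apply_moves(
  increments=[
    [[0,0,0,0,0,0,-0.285],[0,0,0,0,0,0,-0.285]],
  ],
)

```text
t: 15.3
tcp_pos: [0.4633, 0.0497, 0.0338]
ee_rot: [-0.003, 0.07, 0.998, 0.0]
contact_force: [-7.4, -1.1, -0.1]
finger_gap: 0.0339
finger_force: 17.3
```

>>> apply_moves(
  increments=[
    [[0,0,0,0,0,0,-0.3],[0,0,0,0,0,0,-0.3]],
  ],
)

```text
t: 15.5
tcp_pos: [0.4631, 0.0496, 0.0338]
ee_rot: [-0.003, 0.07, 0.998, -0.0]
contact_force: [-7.2, -0.4, -0.3]
finger_gap: 0.0332
finger_force: 17.1
```

>>> apply_moves(
  increments=[
    [[0,0,0,0,0,0,-0.315],[0,0,0,0,0,0,-0.315]],
  ],
)

```text
t: 15.7
tcp_pos: [0.4631, 0.0496, 0.0338]
ee_rot: [-0.003, 0.07, 0.998, -0.0]
contact_force: [-7.2, -1.2, -0.8]
finger_gap: 0.0326
finger_force: 17.1
```

>>> apply_moves(
  increments=[
    [[0,0,0,0,0,0,-0.33],[0,0,0,0,0,0,-0.33]],
  ],
)

```text
t: 15.9
tcp_pos: [0.4631, 0.0496, 0.0337]
ee_rot: [-0.003, 0.07, 0.998, -0.0]
contact_force: [-6.5, -0.4, -1.5]
finger_gap: 0.0319
finger_force: 15.1
```

>>> apply_moves(
  increments=[
    [[0,0,0,0,0,0,-0.33]],
  ],
)

```text
t: 16.0
tcp_pos: [0.4631, 0.0496, 0.0337]
ee_rot: [-0.003, 0.07, 0.998, -0.0]
contact_force: [-7.5, -1.3, -1.7]
finger_gap: 0.0318
finger_force: 15.2
```

>>> apply_moves(
  increments=[
    [[0,0,0,0,0,0,-0.34],[0,0,0,0,0,0,-0.34]],
  ],
)

```text
t: 16.2
tcp_pos: [0.463, 0.0496, 0.0337]
ee_rot: [-0.003, 0.07, 0.998, -0.0]
contact_force: [-8.5, -0.7, -0.8]
finger_gap: 0.0313
finger_force: 15.2
```

>>> apply_moves(
  increments=[
    [[0,0,0,0,0,0,-0.35],[0,0,0,0,0,0,-0.35]],
  ],
)

```text
t: 16.4
tcp_pos: [0.4628, 0.0496, 0.0337]
ee_rot: [-0.004, 0.07, 0.998, -0.0]
contact_force: [-8.8, -1.0, -1.2]
finger_gap: 0.0307
finger_force: 13.6
```

```bash
python3 - <<'E'
from h import *
D=[]
for _ in range(6): D.append(capture("top")[1])
k=cloud("top",np.median(D,0)).reshape(-1,3);k=k[(k[:,2]>.05)&(k[:,2]<.095)&(k[:,0]>.55)&(k[:,0]<.67)&(abs(k[:,1]-.035)<.05)]
for x in np.arange(.557,.61,.006):
    w=k[(abs(k[:,0]-x)<.003)&(k[:,2]>.064)]
    if len(w): w=w[w[:,1].argsort()];print(round(x,3),[(round(a*1000),round(b*1000)) for a,b in w[:,1:]])
s=telemetry.read_state();print(s['finger_force'],s['finger_gap'])
E
```

```text
0.557 [(22, 76), (25, 72), (25, 75), (28, 77), (28, 78), (31, 74), (31, 77), (34, 72), (34, 76), (37, 72), (38, 75), (41, 73), (41, 72), (44, 76), (44, 76), (47, 77), (47, 78), (50, 75), (50, 81), (53, 75), (53, 75)]
0.563 [(22, 77), (22, 77), (25, 77), (25, 78), (28, 75), (28, 79), (31, 74), (31, 75), (34, 73), (35, 77), (38, 73), (38, 72), (41, 73), (41, 74), (44, 72), (44, 74), (47, 75), (47, 77), (50, 74), (50, 78), (53, 76), (53, 76)]
0.569 [(22, 77), (22, 82), (25, 75), (25, 77), (28, 76), (28, 78), (31, 73), (31, 73), (35, 73), (35, 74), (38, 73), (38, 75), (41, 76), (41, 76), (44, 70), (44, 72), (47, 75), (47, 76), (50, 73), (50, 79), (53, 73), (54, 77)]
0.575 [(22, 77), (22, 79), (25, 75), (25, 75), (28, 71), (29, 81), (32, 77), (32, 81), (38, 82), (38, 81), (41, 77), (41, 77), (44, 76), (47, 77), (47, 77), (50, 79), (50, 76)]
0.581 [(22, 77), (22, 77), (25, 77), (26, 90), (29, 78), (29, 87), (32, 75), (32, 83), (38, 80), (38, 80), (41, 78), (41, 80), (44, 76), (44, 76), (47, 76), (47, 75), (51, 75), (51, 74)]
0.587 [(19, 75), (22, 76), (26, 94), (33, 94), (35, 84), (35, 85), (38, 83), (38, 85), (41, 80), (41, 79), (44, 76), (44, 76), (48, 80), (48, 79), (51, 75), (51, 78)]
0.593 [(19, 77), (22, 76), (23, 76), (26, 93), (35, 80), (35, 82), (38, 84), (41, 73), (45, 78), (48, 77)]
0.599 [(16, 65), (20, 77), (23, 74), (23, 81), (26, 76), (26, 80), (29, 79), (29, 79), (29, 83), (32, 70), (32, 79), (35, 79), (38, 78), (38, 79), (41, 72), (42, 80)]
0.605 [(10, 78), (13, 77), (14, 80), (17, 79), (20, 79), (23, 71), (26, 80), (35, 76), (39, 80), (42, 82), (45, 78), (45, 76), (48, 67), (48, 76), (51, 67)]
13.72131303884089 0.030837932737981532
```

The force fell to the spring's own 13.6 N, and the hinged lug moved from y of about 46 to 40 mm, so the clip has clicked shut. I open to the carrying width and draw off straight.

>>> apply_moves(
  increments=[
    [[-0.05,0,0,0,0,0,-0.2],[-0.05,0,0,0,0,0,-0.05],[-0.05,0,0,0,0,0,0.1],[-0.05,0,0,0,0,0,0.2],[-0.05,0,0,0,0,0,0.28],[-0.05,0,0,0,0,0,0.33],[-0.05,0,0,0,0,0,0.33],[-0.05,0,0,0,0,0,0.33]],
  ],
)

```text
t: 17.5
tcp_pos: [0.4667, 0.0495, 0.0351]
ee_rot: [0.001, 0.07, 0.998, 0.0]
contact_force: [-1.0, -0.4, -0.7]
finger_gap: 0.0622
finger_force: 8.8
```

>>> apply_moves(
  increments=[
    [[-0.3,0.04,0,0,0,0,0.33],[-0.8,0.1,0,0,0,0,0.33],[-1.4,0.18,0,0,0,0,0.33],[-1.4,0.18,0,0,0,0,0.33]],
  ],
)

```text
t: 17.9
tcp_pos: [0.4507, 0.0516, 0.0347]
ee_rot: [-0.001, 0.07, 0.998, 0.0]
contact_force: [-0.4, -0.5, -2.0]
finger_gap: 0.0621
finger_force: 8.8
```

>>> apply_moves(
  increments=[
    [[-2,0.26,0,0,0,0,0.33],[-4,0.52,0,0,0,0,0.33],[-4,-3,0,0,0,2,0.33],[-3.5,-7.5,0,0,0,4,0.33],[-3,-12,0,0,0,6,0.33],[-2.5,-16.5,0,0,0,9,0.33],[-2,-21,0,0,0,12,0.33],[-1.5,-25.5,0,0,0,15,0.33],[-1,-29,0,0,0,16.6,0.33],[-1,-29,0,0,0,16.6,0.33]],
  ],
)

```text
t: 18.9
tcp_pos: [0.4435, -0.2441, 0.0353]
ee_rot: [0.001, -0.073, 0.997, -0.002]
contact_force: [0.2, 1.1, -1.0]
finger_gap: 0.0623
finger_force: 8.8
```

```bash
python3 - <<'E'
from h import *
s=telemetry.read_state();t=s['tcp_pos'];print(t,s['contact_force'])
D=[capture("side")[1] for _ in range(6)]
q=cloud("side",np.median(D,0)).reshape(-1,3);k=q[(q[:,2]>.04)&(q[:,2]<.095)&(abs(q[:,1]-t[1])<.06)&(q[:,0]>t[0]+.05)&(q[:,0]<t[0]+.14)]
for x in np.arange(.05,.14,.01):
    w=k[abs(k[:,0]-t[0]-x)<.005]
    if len(w): print(round(x,2),w.min(0).round(3),w.max(0).round(3))
E
```

```text
[ 0.44353804 -0.2441488   0.03530197] [ 0.16290788  1.0769775  -1.04656361]
0.05 [ 0.494 -0.25   0.066] [ 0.498 -0.217  0.075]
0.06 [ 0.499 -0.246  0.066] [ 0.508 -0.218  0.079]
0.07 [ 0.509 -0.24   0.063] [ 0.518 -0.207  0.081]
0.08 [ 0.519 -0.245  0.064] [ 0.529 -0.206  0.079]
0.09 [ 0.529 -0.245  0.064] [ 0.539 -0.202  0.076]
0.1 [ 0.539 -0.246  0.064] [ 0.548 -0.197  0.076]
0.11 [ 0.549 -0.246  0.065] [ 0.558 -0.194  0.076]
0.12 [ 0.56  -0.245  0.057] [ 0.566 -0.203  0.075]
```

The pliers are still level and at the same height. I lower them to the bench and release.

>>> apply_moves(
  increments=[
    [[0,0,-2.5,0,0,0,0.33],[0,0,-4.5,0,0,0,0.33],[0,0,-5.5,0,0,0,0.33],[0,0,-5.9,0,0,0,0.33],[0,0,-6.1,0,0,0,0.33],[0,0,-6.1,0,0,0,0.33]],
  ],
)

```text
t: 19.8
tcp_pos: [0.4426, -0.2388, -0.0257]
ee_rot: [0.0, -0.075, 0.997, -0.0]
contact_force: [-0.1, 0.2, -1.0]
finger_gap: 0.0623
finger_force: 8.8
```

>>> apply_moves(
  increments=[
    [[0,0,0,0,0,0,0.45],[0,0,0,0,0,0,0.7],[0,0,0,0,0,0,1],[0,0,0,0,0,0,1],[0,0,0,0,0,0,1],[0,0,1.5,0,0,0,1],[0,0,5,0,0,0,1],[0,0,10,0,0,0,1],[-3,0,15,0,0,0,1],[-3,0,15,0,0,0,1]],
  ],
)

```text
t: 20.8
tcp_pos: [0.413, -0.2406, 0.1288]
ee_rot: [0.002, -0.075, 0.997, -0.003]
contact_force: [-0.3, -0.2, -0.8]
finger_gap: 0.0926
finger_force: 0.0
```

```bash
python3 - <<'E'
from h import *
p,d=capture("side");cv2.imwrite("pics/f8.png",p[150:310,170:400,::-1].repeat(3,0).repeat(3,1))
D=[capture("top")[1] for _ in range(8)]
k=cloud("top",np.median(D,0)).reshape(-1,3);k=k[(k[:,2]>.065)&(k[:,2]<.083)&(k[:,0]>.565)&(k[:,0]<.584)&(abs(k[:,1]-.035)<.03)];print((k*1000).round().astype(int).tolist())
q=cloud("side",d)[255:305,235:330].reshape(-1,3);print(q[q[:,2]<.06,2].max(),telemetry.read_state()['t'])
E
```

```text
[[583, 41, 78], [583, 38, 78], [580, 41, 80], [580, 38, 82], [580, 32, 77], [581, 29, 77], [577, 41, 78], [577, 38, 80], [577, 32, 80], [577, 29, 80], [574, 41, 79], [574, 38, 80], [574, 32, 80], [572, 31, 69]]
0.047632589970514116 21.25
```

View pics/f8.png

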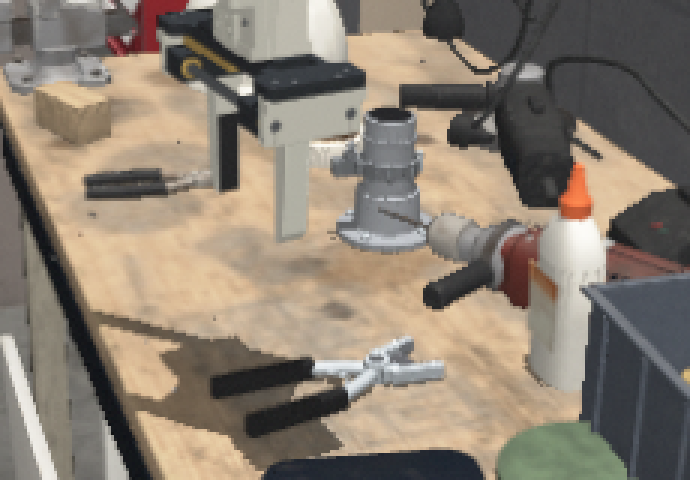

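The picture shows the pliers lying flat and open on the bench at about crop (330,385), well clear of the pipe. The lugs are still closed and the gripper is clear.

```bash
python3 -c "
from plant import env
print(env.sign_off())"
```

```text
the job is handed in; nothing more can be done
None
```

The clip is clicked shut, the pliers lie flat and open on the bench about 25 cm from the pipe, and the job was handed in at 21 s; the arm's reported height read about 31 mm low, so I set heights from the camera, and the first attempt closed on air just above the handles.

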